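# Turn a control module over against the fence for code reading

## Task

The flat control module lies back-up on the scan station, but the code to be scanned is on its circuit side. Without picking it up, push it with the fingertips against the sloping fence until it stands up leaning there, then push its top edge back towards you from behind the fence so that it falls over with the circuit side up. Finally push it, lying flat, along the fence into the marked read place until its end rests squarely against the end stop, and leave the other things on the bench where they are.

Things in the scene. Friction and masses are not known exactly. Their poses are not given: they have to be found in the camera images.
- module: flat aluminium housing 76 (its x) x 100 (y) x 10 mm, about 0.15 kg, lying on the station's plate, long sides roughly along the fence. One side is a plain closed back with four small screws; the other shows a green circuit board with chips, level with the rim, so both sides lie flat. Origin in the middle of the block; z points out of the plain back: up at the start, down once turned over
- edge_far (a point): middle of the module's long side face at its +x (the side that faces the fence at the start), half way through the thickness
- edge_near (a point): middle of the module's opposite long side face, at its -x
- station: scan station, fixed: dark plate 190 x 310 mm, its top 16 mm above the bench; x points to the fence on its far side, y along it to the end stop. Origin at bench height, 100 mm from the plate's near edge, mid-length. The fence, 4 mm slippery sheet steel, leans away at 60 deg to the plate; its top is 40 mm above the plate, at x 78 to 82 mm; it runs y -140 to 130 mm. Nothing tall is close behind
- fence_foot (a point): middle of the line where the fence's sloping face meets the top of the plate (station x = 55 mm, y = 0, z = 16 mm); its axes are the station's
- read_place (a point): centre of the read place, on the plate's top (station x = 0, y = 80 mm, z = 16 mm), where the module's middle belongs, within 22 mm across the plate (x). 50 mm from it towards +y is the face of the end stop, a bar 96 mm long and 12 mm high; fine white lines mark the place's other corners, 109 mm deep (x)
- scanner_stand: black hand scanner on a goose-neck stand, fixed, 219 mm tall, behind the left end of the fence, with which a worker reads the code; origin at its foot. Keep clear of it
- loupe: small black standing loupe, 38 mm wide, 39 mm tall, on the bench in front of the station; origin at the centre of its foot
- gauge_block: bare steel block 30 x 45 mm, 31 mm tall, on the bench off the station's right end; origin at the centre of its underside
- tweezers: fine steel tweezers, 128 mm long, 8 mm high, lying on the bench before the station's near right corner; origin at the centre of their underside
- jar: dark paste jar, 48 mm wide, 70 mm tall, on the bench beside the station's left end; origin at the centre of its underside
- flux_pen: pen 120 mm long, 13 mm thick, lying on the bench well left of the station, by the carton; origin at the centre of its underside
- cutters: side cutters, 129 mm long, 12 mm high, lying on the bench left of the jar; origin at the centre of their underside

How it is judged:
By the outcome, as a careful person would: the job done as asked, in the order asked, and still so for the second after the job is handed in, with the robot touching nothing.
It also fails if it takes over 54 s, if anything falls off the work surface, if the arm or the gripper's body presses on something with over 40 N, if the wrist force passes 120 N, or if a joint passes its speed limit or range.

## Robot

A 6-joint arm with a two-finger parallel gripper is mounted at the origin on the work surface; the furniture and walls round the work are solid. World frame = base frame: x ahead of the robot, y to its left, z up, the work surface at z = 0. Lengths are in mm, angles in rad, forces in N, time in s.
With the tool pointing down it reaches from about 300 to 775 mm from the base axis. Payload 14.6 kg.
Tool frame: the origin (TCP) lies at the very end of the fingers, on their centre line; the grasp point (between the pads) lies 19 mm behind it (manip.grip_point_offset is the distance from the TCP to the grasp point, in mm); z points along the fingers, y is the line along which they close (so a half turn about z gives the same grasp; the last joint's range is limited). The gripper opens to 94 mm and grips with 3 to 60 N. Pads are 16 mm wide; open, the fingers measure 119 mm over their backs; the gripper's body (75 mm by 177 mm) begins 78 mm behind the grasp point.
Start: joints at [1.257, 0.3, 1.521, -0, 1.321, -0.067], TCP at [134.364, 533.325, 205.446] pointing down, gripper open.
Joint ranges: [-3.03, 3.03], [-0.79, 2.21], [0.23, 2.52], [-1.04, 4.18], [0, 3.07], [-2.55, 2.55]. Speed limits (rad/s): [2.22, 2.22, 2.57, 3.14, 3.14, 3.14].

## Interface

Orientations are given as [roll, pitch, yaw] about the fixed x, y, z axes, in that order (R = Rz(yaw) Ry(pitch) Rx(roll)).
In Python, from cell import telemetry, eyes, manip gives the robot as it stands.
- The arm moves only by the tool play_rows, never from a script. Its arguments are lists of equal length, an entry for each row: "translation": the shift along the world's x, y, z in m, a list of three; "yaw": the turn about the world's z in rad. A call has 1 to 12 rows; each row is the pose to reach, as a shift and turn from the pose commanded when the call began; what a row does not reach only later rows make up. A row lasts 1/8 s, in which the tool goes at most 62.5 mm and 10.7 degrees, less where a joint would pass 70% of its speed; a pose out of reach is approached as far as the arm can. A call with a gripper value outside its range is refused whole. "hand" is the opening, from 0 (shut) to 1 (fully open), set as the call begins (left out, the last holds). The fingers move at their own pace and stop on an object; "force" is the grip in N (left out, the last holds). Time passes only in rows, so rows that repeat a pose let the fingers close. It gives the time, the measured TCP pose, the force, the opening and the grip force at its end, in the units of the state.
- telemetry.read_state(): the state, without advancing time (a new reading comes with each control period).
- eyes.camera(name): name is "scene" or "top"; returns a dict with "pixels" (400x640x3 uint8, red, green, blue), "fx", "fy", "cx", "cy" (pixels), "dist_coeffs" ([k1, k2, p1, p2, k3] as OpenCV has them; the pictures are not rectified), "cam_to_world" (4x4, takes a point from camera to world coordinates). Camera axes: x right, y up, looking along -z (the intrinsics and any distortion apply to the point x, -y, -z); pixel columns grow to the right and rows downward; lengths in mm; the calibration is good to about 2 mm. A picture is of the moment at which its call begins. There is no depth.
- manip.sign_off(): hands the job in; it is judged then, once.
The state is a dict: "clock": time; "joints": joint angles; "qd": joint speeds; "effort": joint torques, N m; "eef_pos": TCP position; "eef_rot": TCP orientation; "wrist_force": force on the tool from outside, world axes, zero at the start; "moment": the same for the moment, N m; "finger_gap": finger opening in mm; "finger_force": force on a finger pad.
Only numpy, scipy, OpenCV 4.12 (cv2) and the standard library are available. Lean on these libraries where they do the work, as an engineer would, in place of code of your own. Each camera call takes 0.05 s, during which the arm holds its last target. There are 200 camera calls.

## Working session

There is one attempt and no reset: what is moved stays moved. The work goes in short steps, Python scripts to look and compute and a tool call to move; the robot and the scene stay as the last step left them, time stands still between calls to the robot, and variables do not carry over. Pictures are saved under pics/ and viewed, at most 10 in all, crops included, and the job is handed in when it is done.

Besides the shell and the picture viewer there is one more tool, called after ">>>" as name(argument=value, ...) on one line, values as JSON. play_rows: Moves the arm, as the interface text tells. Its arguments: {"type":"object","properties":{"translation":{"type":"array","items":{"type":"array","items":{"type":"number"}}},"yaw":{"type":"array","items":{"type":"number"}},"hand":{"type":"number"},"force":{"type":"number"}},"required":["translation","yaw"]}

```bash
mkdir -p pics; cat > h.py <<'E'
import numpy as np, cv2
from cell import telemetry, eyes, manip
def cam(n):
    c=eyes.camera(n); c['K']=np.array([[c['fx'],0,c['cx']],[0,c['fy'],c['cy']],[0,0,1.]]); c['D']=np.array(c['dist_coeffs'],float); c['T']=np.array(c['cam_to_world'],float); return c
def ray(c,uv):
    p=cv2.undistortPoints(np.array(uv,float).reshape(-1,1,2),c['K'],c['D']).reshape(-1,2)
    d=np.c_[p[:,0],-p[:,1],-np.ones(len(p))]@c['T'][:3,:3].T
    return c['T'][:3,3],d
def onplane(c,uv,z):
    o,d=ray(c,uv); return o+d*((z-o[2])/d[:,2])[:,None]
def proj(c,P):
    q=(np.array(P,float).reshape(-1,3)-c['T'][:3,3])@c['T'][:3,:3]; q=q*[1,-1,-1]
    return cv2.projectPoints(q,np.zeros(3),np.zeros(3),c['K'],c['D'])[0].reshape(-1,2)
def save(c,n): cv2.imwrite('pics/'+n+'.png',c['pixels'][:,:,::-1])
E
python3 - <<'E'
from h import *
for n in('top','scene'):
    c=cam(n); save(c,n+'0'); print(n,c['fx'],c['D'],c['T'].round(2).tolist())
s=telemetry.read_state(); print(s['clock'],s['eef_pos'],s['eef_rot'],s['finger_gap'])
E
```

```text
top 395.94035977426495 [-0.00688203  0.          0.          0.          0.        ] [[-0.0, 0.99, -0.13, 412.69], [-1.0, -0.01, -0.02, -44.47], [-0.02, 0.13, 0.99, 904.24], [0.0, 0.0, 0.0, 1.0]]
scene 446.7330683800948 [-0.06203675  0.          0.          0.          0.        ] [[0.49, 0.61, -0.62, -21.85], [-0.87, 0.33, -0.36, -361.65], [-0.02, 0.72, 0.69, 680.91], [0.0, 0.0, 0.0, 1.0]]
0.1 [134.30010785 533.11959476 204.95439781] [-3.14058981e+00 -5.36854281e-05  2.89485275e+00] 93.82904458423035
```

View pics/top0.png

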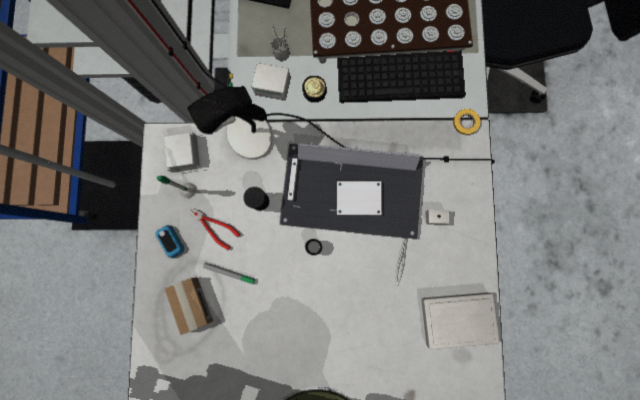

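View pics/scene0.png

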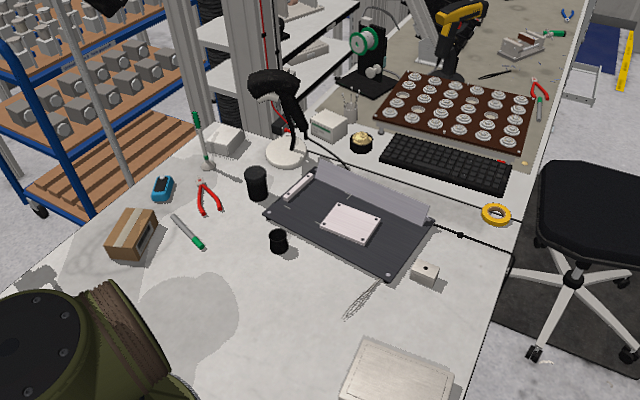

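The top picture shows the plate spanning about (283,145)–(424,237), the module at (337–382, 181–215), the end stop at (292,180), and the fence along the plate's upper side. The scene picture agrees: module at (350,224), gauge block at (425,273).

```bash
cat > m.py <<'E'
from h import *
def module(c,z,roi):
    u0,v0,u1,v1=roi; p=c['pixels'][v0:v1,u0:u1].astype(np.uint8)
    m=(p.min(2)>150).astype(np.uint8)
    n,l,st,ce=cv2.connectedComponentsWithStats(m)
    i=1+np.argmax(st[1:,4]); k=cv2.findContours((l==i).astype(np.uint8),cv2.RETR_EXTERNAL,cv2.CHAIN_APPROX_NONE)[0][0].reshape(-1,2)+[u0,v0]
    P=onplane(c,k,z)[:,:2].astype(np.float32)
    return cv2.minAreaRect(P),st[i]
if __name__=='__main__':
    for n,roi in(('top',(325,170,395,222)),('scene',(310,195,390,255))):
        c=cam(n); print(n,module(c,26,roi))
    c=cam('top')
    # plate outline: dark mask
    p=c['pixels']; hsv=cv2.cvtColor(p,cv2.COLOR_RGB2HSV); m=((hsv[...,2]<100)).astype(np.uint8); m[:140]=0;m[245:]=0;m[:,:272]=0;m[:,430:]=0
    k=max(cv2.findContours(m,cv2.RETR_EXTERNAL,cv2.CHAIN_APPROX_NONE)[0],key=cv2.contourArea)
    q=cv2.approxPolyDP(k,4,True).reshape(-1,2); print(q.tolist(),onplane(c,q,16)[:,:2].round(1).tolist())
    t=c['pixels'][135:245,270:435]; s=cam('scene')['pixels'][155:290,255:445]
    cv2.imwrite('pics/z1.png',np.vstack([cv2.resize(a[:,:,::-1],(600,300)) for a in(t,s)]))
E
python3 m.py
```

```text
top (((538.3844604492188, -94.64567565917969), (96.58245849609375, 72.40432739257812), 89.60366821289062), array([  12,   12,   44,   33, 1419], dtype=int32))
scene (((539.1884155273438, -93.75602722167969), (99.26607513427734, 75.86223602294922), 89.26982879638672), array([  10,    8,   60,   40, 1324], dtype=int32))
[[288, 141], [281, 224], [417, 237], [421, 173], [429, 158], [420, 156], [413, 170], [341, 165], [297, 156], [298, 143], [320, 140]] [[674.0, 66.2], [481.5, 80.1], [451.1, -224.1], [596.2, -237.8], [631.0, -257.1], [635.9, -236.8], [603.3, -219.8], [616.2, -56.0], [638.2, 45.1], [669.0, 43.0], [675.7, -7.9]]
```

View pics/z1.png

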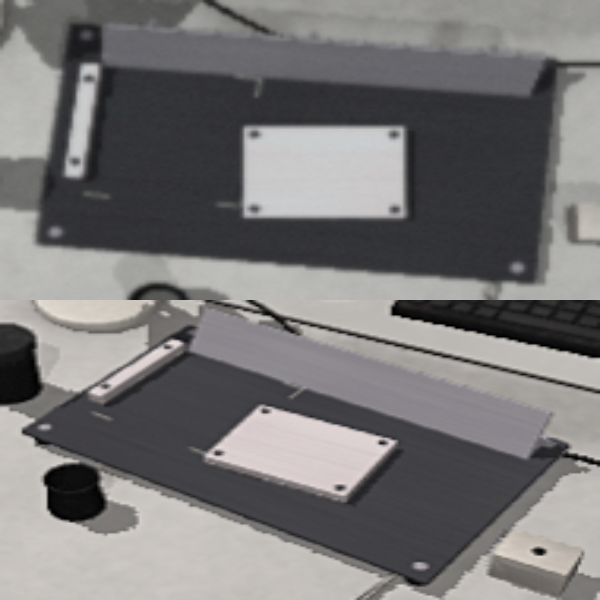

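```bash
cat > st.py <<'E'
from h import *
def edge(g,us,v0,v1,sgn,half=4):
    out=[]
    for u,a in zip(us,np.interp(us,[us[0],us[-1]],[v0,v1])):
        lo=int(round(a))-half; r=np.diff(g[lo:lo+2*half+2,u].astype(float))*sgn; r=np.clip(r,0,None)
        k=np.argmax(r); w=r[max(0,k-1):k+2]; 
        if r[k]>8: out.append((u,lo+max(0,k-1)+np.sum(w*np.arange(len(w)))/w.sum()+.5))
    return np.array(out)
def line(P):
    P=P[:,:2]
    for _ in range(3):
        m=P.mean(0); d=np.linalg.svd(P-m)[2][0]; d*=np.sign(d[1]) if abs(d[1])>.5 else np.sign(d[0]); r=(P-m)@[-d[1],d[0]]; P=P[abs(r)<max(1.5,1.5*r.std())]
    return m,d
c=cam('top'); g=cv2.cvtColor(c['pixels'],cv2.COLOR_RGB2GRAY)
f=line(onplane(c,edge(g,np.arange(302,412),160,170.3,-1),16)); n=line(onplane(c,edge(g,np.arange(288,410),224.8,238,1),16))
for nm,l in(('foot',f),('near',n)): print(nm,l,np.degrees(np.arctan2(-l[1][0],l[1][1])))
e=edge(g.T.copy(),np.arange(162,196),296.5,291.5,-1)[:,::-1]
l=line(onplane(c,e,28)); print('stop',l,np.degrees(np.arctan2(l[1][1],l[1][0])))
y=np.radians(float(np.degrees(np.arctan2(-f[1][0],f[1][1]))+np.degrees(np.arctan2(-n[1][0],n[1][1])))/2)
X=np.array([np.cos(y),np.sin(y)]);Y=np.array([-X[1],X[0]])
print('yaw',np.degrees(y),'foot.X-55',f[0]@X-55,'near.X+100',n[0]@X+100,'stop.Y-130',l[0]@Y-130)
# scene check: foot edge
E
python3 st.py
```

```text
foot (array([617.11465448, -94.15159779]), array([0.10738236, 0.9942178 ])) -6.164441852330668
near (array([463.6221003 , -71.46050872]), array([0.1106456 , 0.99385993])) -6.352533007807825
stop (array([583.30357328,  48.57810008]), array([ 0.99389835, -0.11029993])) -6.332605250158385
yaw -6.258487430069247 foot.X-55 568.7006290699953 near.X+100 568.6492104899761 stop.Y-130 -18.123085959466096
```

Station: yaw −6.26°, origin (563.3, −80.0); fence foot, near edge and end stop all agree with it. Module at station (−23, −17), yaw about 0° in the world. Now the clearances, as I start moving.

```bash
python3 - <<'E'
from h import *
c=cam('top')
print('loupe',onplane(c,[(314,247)],39)[:,:2],'jar',onplane(c,[(256,199)],70)[:,:2],'scanner head',onplane(c,[(265,110),(190,125),(255,130)],200)[:,:2])
y=np.radians(-6.26);R=np.array([[np.cos(y),-np.sin(y)],[np.sin(y),np.cos(y)]])
for s in[(-92,-17),(38,-17),(120,-17)]: print(s,R@s+[563.3,-80])
E
```

```text
loupe [[429.32733914   4.2810009 ]] jar [[531.11263995 126.78301296]] scanner head [[679.6220102   86.7806775 ]
 [652.28647677 226.24702923]
 [641.37722706 104.63339531]]
(-92, -17) [469.99488009 -86.86692055]
(38, -17) [ 599.21973198 -101.04216849]
(120, -17) [ 680.7307924  -109.98347873]
```

>>> play_rows(translation=[[0.028, -0.052, 0], [0.056, -0.103, 0], [0.084, -0.155, 0], [0.112, -0.207, 0], [0.14, -0.258, 0], [0.168, -0.31, 0], [0.196, -0.362, 0], [0.224, -0.413, 0], [0.252, -0.465, 0], [0.28, -0.517, 0], [0.308, -0.568, 0], [0.336, -0.62, 0]], yaw=[0.012, 0.024, 0.036, 0.048, 0.06, 0.072, 0.084, 0.096, 0.108, 0.12, 0.13, 0.1368], hand=0.45)

```text
clock: 1.9
eef_pos: [471.1, -88.7, 205.6]
eef_rot: [3.142, 0.001, 3.032]
wrist_force: [0.3, 1.4, 0.5]
finger_gap: 42.3
finger_force: 0.0
```

>>> play_rows(translation=[[0, 0, -0.05], [0, 0, -0.1], [0, 0, -0.15], [0, 0, -0.175], [0, 0, -0.183], [0, 0, -0.187], [0, 0, -0.187]], yaw=[0, 0, 0, 0, 0, 0, 0])

```text
clock: 2.78
eef_pos: [470.9, -86.8, 19.2]
eef_rot: [-3.141, 0.001, 3.032]
wrist_force: [0.4, -0.0, 0.3]
finger_gap: 42.2
finger_force: 0.0
```

>>> play_rows(translation=[[0.0099, -0.0011, 0], [0.0199, -0.0022, 0], [0.0278, -0.0031, 0], [0.0348, -0.0038, 0], [0.0417, -0.0046, 0], [0.0487, -0.0053, 0], [0.0557, -0.0061, 0], [0.0626, -0.0069, 0], [0.0696, -0.0076, 0], [0.0765, -0.0084, 0], [0.0835, -0.0092, 0], [0.0835, -0.0092, 0]], yaw=[0, 0, 0, 0, 0, 0, 0, 0, 0, 0, 0, 0])

```text
clock: 4.28
eef_pos: [554.5, -96.0, 18.5]
eef_rot: [-3.142, 0.001, 3.032]
wrist_force: [0.7, 0.9, -0.4]
finger_gap: 42.2
finger_force: 0.0
```

```bash
cat > zz.py <<'E'
import sys; from h import *
t=cam('top')['pixels'][135:245,270:435]; s=cam('scene')['pixels'][135:290,255:445]
cv2.imwrite('pics/'+sys.argv[1]+'.png',np.vstack([cv2.resize(a[:,:,::-1],(480,300)) for a in(t,s)]))
E
python3 zz.py z2
```

```text
(no output)
```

View pics/z2.png

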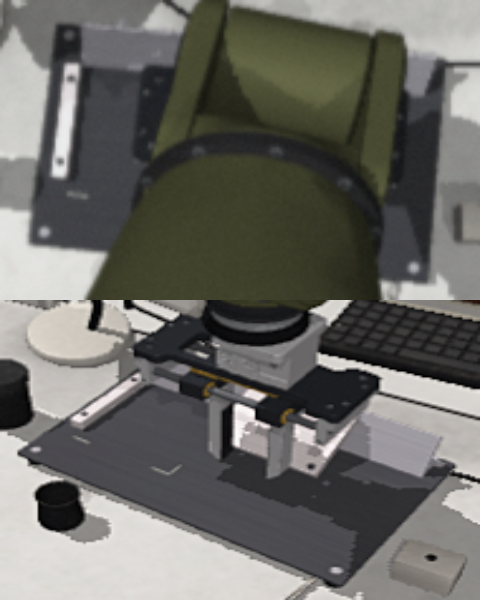

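The module is tilting with its far edge up the fence, pushed by both fingers (scene crop, around (290,440)). I'll continue to nearly upright.

>>> play_rows(translation=[[0.005, -0.0005, 0], [0.01, -0.0011, 0], [0.0149, -0.0016, 0], [0.0199, -0.0022, 0], [0.0249, -0.0027, 0], [0.0298, -0.0033, 0], [0.0338, -0.0037, 0], [0.0378, -0.0041, 0], [0.0408, -0.0045, 0], [0.0428, -0.0047, 0], [0.0437, -0.0048, 0], [0.0437, -0.0048, 0]], yaw=[0, 0, 0, 0, 0, 0, 0, 0, 0, 0, 0, 0])

```text
clock: 5.88
eef_pos: [597.6, -100.7, 18.5]
eef_rot: [-3.142, 0.0, 3.032]
wrist_force: [-0.9, 0.2, 0.7]
finger_gap: 42.2
finger_force: 0.2
```

```bash
python3 zz.py z3
```

```text
(no output)
```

View pics/z3.png

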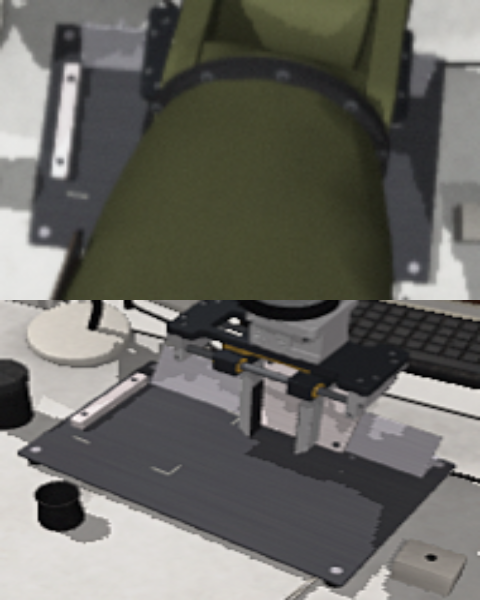

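The module leans against the fence behind the fingers (scene crop, around (310,410)). A couple of mm more to seat it, until force shows.

>>> play_rows(translation=[[0.001, -0.0001, 0], [0.002, -0.0002, 0], [0.003, -0.0003, 0], [0.003, -0.0003, 0]], yaw=[0, 0, 0, 0])

```text
clock: 6.48
eef_pos: [599.4, -100.8, 18.2]
eef_rot: [3.141, -0.003, 3.032]
wrist_force: [-9.7, 1.0, 4.3]
finger_gap: 42.1
finger_force: 4.8
```

>>> play_rows(translation=[[-0.001, 0.0001, 0], [-0.003, 0.0003, 0], [-0.006, 0.0007, 0], [-0.012, 0.0013, 0.003], [-0.025, 0.003, 0.01], [-0.04, 0.004, 0.04], [-0.04, 0.004, 0.1], [-0.04, 0.004, 0.14]], yaw=[0, 0, 0, 0, 0, 0, 0, 0])

```text
clock: 7.48
eef_pos: [560.6, -97.0, 161.4]
eef_rot: [-3.141, 0.003, 3.032]
wrist_force: [0.4, -0.2, -0.6]
finger_gap: 42.4
finger_force: 0.0
```

```bash
python3 zz.py z4
```

```text
(no output)
```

View pics/z4.png

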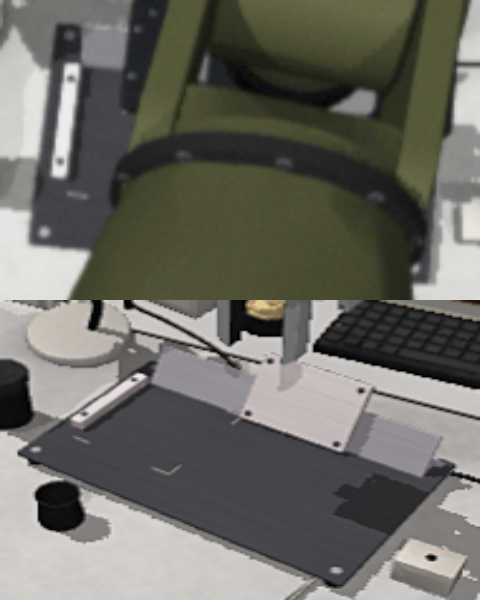

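The arm has backed off and the module stands leaning on the fence with its back towards me (scene crop, corners about (245,410), (345,450), (372,385), (268,355)). Now over the top and down behind it.

>>> play_rows(translation=[[0.04, -0.0043, 0], [0.08, -0.0087, 0], [0.112, -0.0122, 0], [0.122, -0.0132, 0], [0.122, -0.0132, -0.03], [0.122, -0.0132, -0.06], [0.122, -0.0132, -0.085], [0.122, -0.0132, -0.0924], [0.122, -0.0132, -0.0924]], yaw=[0, 0, 0, 0, 0, 0, 0, 0, 0])

```text
clock: 8.7
eef_pos: [682.4, -110.2, 65.9]
eef_rot: [3.142, -0.0, 3.032]
wrist_force: [0.1, 0.2, -0.0]
finger_gap: 42.3
finger_force: 0.0
```

>>> play_rows(translation=[[-0.0099, 0.0011, 0], [-0.0179, 0.002, 0], [-0.0238, 0.0026, 0], [-0.0288, 0.0032, 0], [-0.0338, 0.0037, 0], [-0.0388, 0.0043, 0], [-0.0437, 0.0048, 0], [-0.0487, 0.0053, 0], [-0.0537, 0.0059, 0], [-0.0586, 0.0064, 0], [-0.0636, 0.007, 0], [-0.0686, 0.0075, 0]], yaw=[0, 0, 0, 0, 0, 0, 0, 0, 0, 0, 0, 0])

```text
clock: 10.2
eef_pos: [613.6, -102.6, 66.1]
eef_rot: [-3.142, 0.0, 3.032]
wrist_force: [-0.6, 0.5, 1.0]
finger_gap: 42.1
finger_force: 0.0
```

```bash
python3 zz.py z5
```

```text
(no output)
```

View pics/z5.png

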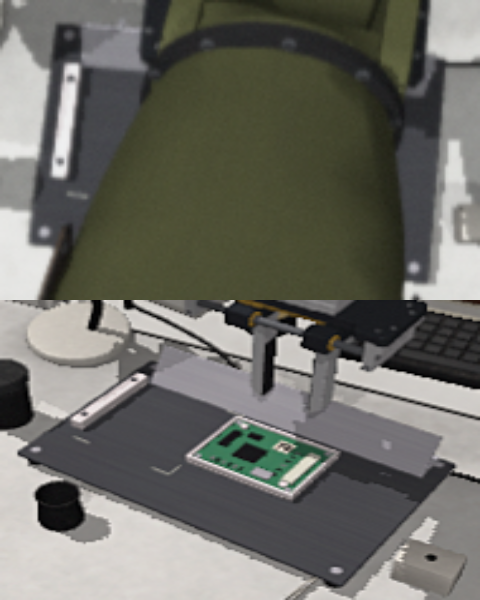

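The module has fallen circuit side up, flat (scene crop, corners about (187,462), (240,415), (340,455), (297,500)). Measuring it while I raise the arm.

```bash
cat > g.py <<'E'
from h import *
def green(n):
    c=cam(n); h=cv2.cvtColor(c['pixels'],cv2.COLOR_RGB2HSV)
    m=cv2.inRange(h,(50,80,40),(90,255,255)); m[:140]=0; m[300:]=0; m[:,:270]=0; m[:,440:]=0
    m=cv2.morphologyEx(m,cv2.MORPH_CLOSE,np.ones((3,3)))
    k=max(cv2.findContours(m,0,2)[0],key=cv2.contourArea)
    r=cv2.minAreaRect(onplane(c,cv2.convexHull(k).reshape(-1,2),26)[:,:2].astype(np.float32))
    y=np.radians(-6.26);R=np.array([[np.cos(y),-np.sin(y)],[np.sin(y),np.cos(y)]])
    print(n,r,'station',R.T@(np.array(r[0])-[563.3,-80]))
import sys
for n in sys.argv[1:]: green(n)
E
python3 g.py scene
```

```text
scene ((565.9083862304688, -100.52777099609375), (90.6806869506836, 65.8525390625), 83.29041290283203) station [  4.83118898 -20.12095112]
```

>>> play_rows(translation=[[0, 0, 0.03], [0, 0, 0.07], [0, 0, 0.1], [0, 0, 0.1]], yaw=[0, 0, 0, 0])

```text
clock: 10.85
eef_pos: [615.0, -102.9, 168.5]
eef_rot: [-3.141, 0.004, 3.032]
wrist_force: [-0.6, -0.4, -0.2]
finger_gap: 42.2
finger_force: 0.0
```

>>> play_rows(translation=[[-0.007, -0.0095, 0], [-0.014, -0.019, 0], [-0.021, -0.0285, 0], [-0.028, -0.038, 0], [-0.035, -0.0475, 0], [-0.042, -0.057, 0], [-0.049, -0.0665, 0], [-0.0565, -0.0753, 0], [-0.0565, -0.0753, 0], [-0.0565, -0.0753, 0]], yaw=[-0.17, -0.34, -0.51, -0.68, -0.85, -1.02, -1.19, -1.36, -1.5, -1.5708])

```text
clock: 12.1
eef_pos: [557.0, -178.0, 164.7]
eef_rot: [-3.14, -0.0, 1.457]
wrist_force: [1.3, 1.5, -0.3]
finger_gap: 42.3
finger_force: 0.0
```

>>> play_rows(translation=[[0, 0, -0.04], [0, 0, -0.08], [0, 0, -0.115], [0, 0, -0.135], [0, 0, -0.144], [0, 0, -0.147], [0, 0, -0.147]], yaw=[0, 0, 0, 0, 0, 0, 0])

```text
clock: 12.98
eef_pos: [557.7, -178.1, 19.5]
eef_rot: [3.141, 0.0, 1.461]
wrist_force: [-1.1, -0.2, 1.4]
finger_gap: 42.5
finger_force: 0.0
```

```bash
python3 g.py scene
```

```text
scene ((566.196044921875, -96.97605895996094), (83.55867004394531, 65.5941162109375), 83.29041290283203) station [  4.72985247 -16.55905038]
```

>>> play_rows(translation=[[0.0009, 0.008, 0], [0.0017, 0.0159, 0], [0.0026, 0.0239, 0], [0.0037, 0.0338, 0], [0.0048, 0.0437, 0], [0.0059, 0.0537, 0], [0.007, 0.0636, 0], [0.0081, 0.0736, 0], [0.0092, 0.0835, 0], [0.0102, 0.0934, 0], [0.0113, 0.1034, 0], [0.0122, 0.1113, 0]], yaw=[0, 0, 0, 0, 0, 0, 0, 0, 0, 0, 0, 0])

```text
clock: 14.52
eef_pos: [569.7, -66.0, 19.0]
eef_rot: [-3.142, -0.0, 1.461]
wrist_force: [-0.3, -0.7, 1.1]
finger_gap: 42.2
finger_force: 0.7
```

>>> play_rows(translation=[[0.0002, 0.002, 0], [0.0004, 0.004, 0], [0.0006, 0.0055, 0], [0.0008, 0.007, 0], [0.0008, 0.007, 0]], yaw=[0, 0, 0, 0, 0])

```text
clock: 15.15
eef_pos: [570.4, -60.7, 19.1]
eef_rot: [3.141, 0.001, 1.461]
wrist_force: [-1.9, -7.9, 0.7]
finger_gap: 42.3
finger_force: 4.2
```

```bash
python3 zz.py z6; python3 g.py scene
```

```text
scene ((558.3306274414062, 5.668018341064453), (82.64063262939453, 31.836170196533203), 79.98448181152344) station [-14.2810141   84.61534534]
```

View pics/z6.png

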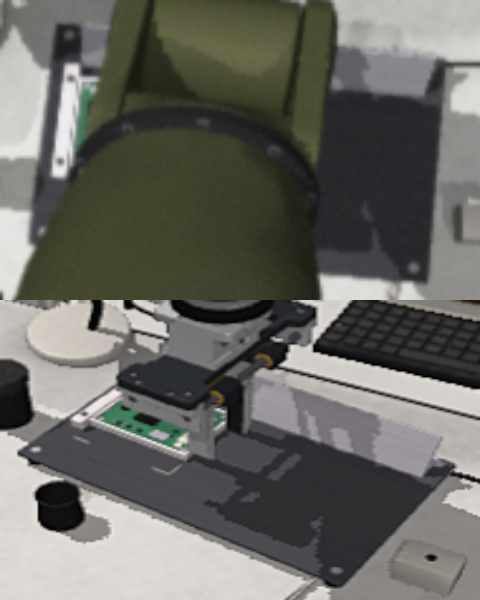

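The module's end is against the stop (scene crop, around (100,415)) and 8 N of resistance shows. I'm backing off, lifting and checking.

>>> play_rows(translation=[[-0.0002, -0.002, 0], [-0.0007, -0.006, 0], [-0.002, -0.018, 0], [-0.003, -0.03, 0.02], [-0.003, -0.03, 0.07], [-0.003, -0.03, 0.13], [-0.05, -0.06, 0.18], [-0.1, -0.09, 0.19], [-0.15, -0.12, 0.19], [-0.2, -0.15, 0.19], [-0.2, -0.18, 0.19], [-0.2, -0.18, 0.19]], yaw=[0, 0, 0, 0, 0, 0, 0, 0, 0, 0, 0, 0])

```text
clock: 16.8
eef_pos: [369.8, -241.3, 209.2]
eef_rot: [3.141, 0.0, 1.458]
wrist_force: [0.1, -0.0, -0.4]
finger_gap: 42.2
finger_force: 0.0
```

```bash
python3 zz.py z7; python3 g.py scene top; python3 -c "
from h import *
s=telemetry.read_state();print(s['clock'],s['wrist_force'])"
```

```text
scene ((576.9725952148438, 4.085094451904297), (82.00511932373047, 66.35220336914062), 83.72554779052734) station [ 4.42240023 85.07458695]
top ((576.9320678710938, -1.0917930603027344), (90.79850006103516, 66.64616394042969), 84.25538635253906) station [ 4.94660426 79.92414844]
17.0 [ 0.13498831  0.19055623 -0.42008594]
```

View pics/z7.png

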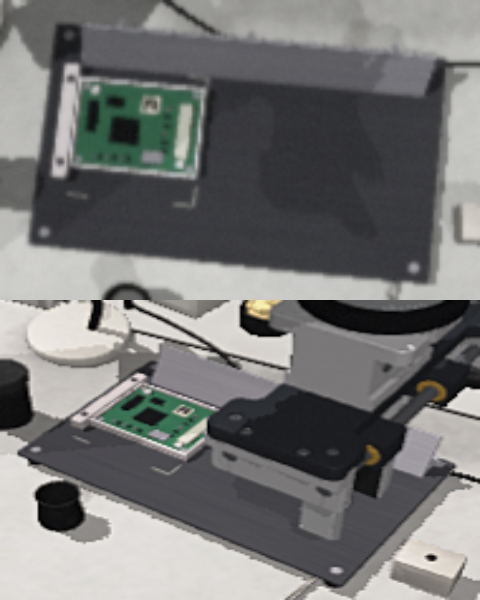

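Both pictures show the module circuit side up and flat against the stop. It measures station (4.9, 79.9), square to within 0.5°, and the arm is clear.

```bash
python3 -c "
from cell import manip
print(manip.sign_off())"
```

```text
the job is handed in; nothing more can be done
None
```

The job is handed in at about 17 s: the module was stood against the fence, tipped over circuit side up, and pushed into the read place against the end stop, about 5 mm off centre across the plate and square within about 0.5°; no move came near the other things on the bench.

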